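Catch the drained cassava in a saucepan

ROBOT

A 7-joint arm with a two-finger parallel gripper is mounted at the origin on the work surface. World frame = base frame: x ahead of the robot, y to its left, z up, the work surface at z = 0. Lengths are in m, angles in rad, forces in N, time in s.
With the tool pointing down it reaches from about 0.4 to 0.85 m from the base axis. Payload 10.4 kg.
Tool frame: the origin (TCP) lies on the centre line of the jaws, within the pads' length; the fingertips stand 11 mm ahead of it and the grasp point (between the pads) lies 8 mm behind it; z points along the fingers, x is the direction in which the jaws open and shut, and the axes are right-handed (so a half turn about z gives the same grasp; the last joint's range is limited). The gripper opens to 85 mm and grips with 20 to 120 N. Pads are 22 mm wide; open, the fingers measure 114 mm over their backs; the gripper's body (76 mm by 85 mm) begins 54 mm behind the grasp point. The pads swing forward as they close: fully open they stand 13 mm farther back than shut.
Start: joints at [1.294, 0.332, -0.065, 1.46, 0.022, 1.35, -0.088], TCP at [0.157, -0.605, 0.242] pointing down, gripper open.
Joint ranges: [-2.6, 2.6], [-0.5, 2.12], [-1.47, 1.34], [0.16, 2.42], [-1.27, 4.41], [0.06, 2.06], [-2.6, 2.6]. Speed limits (rad/s): [2.22, 2.22, 2.79, 2.79, 3.14, 3.14, 3.14].

INTERFACE

Orientations are given as a unit quaternion [x, y, z, w].
In Python, from workcell import get_obs, camera, hand_in, boxes_of, silhouettes, pinpoint gives the robot as it stands.
- The arm moves only by the shell command python3 -m creep 'ROWS' [FORCE]. ROWS is JSON, one flat list of numbers, 7 for each row, row after row: the shift along the tool's x, y, z in cm, then the turn, a rotation vector about the tool's x, y, z in degrees, then the finger opening in cm, from 0 to 8.54. A call has 1 to 20 rows; each row is the pose to reach, as a shift and turn from the pose commanded when the call began, along the tool's axes at that moment; what a row does not reach only later rows make up. A row lasts 1/12 s, in which the tool goes at most 41.7 mm and 7.16 degrees, less where a joint would pass 70% of its speed; a pose out of reach is approached as far as the arm can. A call with a gripper value outside its range is refused whole. The fingers move at their own pace and stop on an object; FORCE is the grip in N (left out, the last holds). Time passes only in rows, so rows that repeat a pose let the fingers close. It gives the time, the measured TCP pose, the force and the opening at its end, in the units of the state.
- get_obs(): the state, without advancing time (a new reading comes with each control period).
- camera(name): name is "scene" or "top" or "wrist"; returns a dict with "pixels" (384x512x3 uint8, red, green, blue), "range_z" (384x512 float32, m along the optical axis (not along the pixel's ray), 0 where there is no reading), "intrinsics" (3x3 intrinsics, pixels), "T" (4x4, takes a point from camera to world coordinates). Camera axes: x right, y down, z forward; pixel columns grow to the right and rows downward; lengths in m; the calibration is good to about 2 mm. A picture is of the moment at which its call begins.
- hand_in(): hands the job in, once; it reports no verdict.
Trained networks look in a picture, given as the dict that the camera call returned (one of the last four; its "shot" number tells which), for a name from the list of things; names that differ only in an ending like _2 or _b are one class to them, and where a whole thing is asked for, a point or a joint stands for the part that bears it (a point fixed in the world has none). Each returns a list of dicts, best first, with "conf" (0 to 1); they miss things now and then, are a little off and sometimes report something else, mostly with a low value. They report only what shows in the picture. A call takes as long as a camera call. They do not tell look-alikes from the thing itself.
- boxes_of(picture, query): "at" ([x, y, z] in m, in world coordinates, good to about 4 mm: the middle of the surface that is visible of it).
- silhouettes(picture, query): "pixels" (384x512 bool, what is visible of it).
- pinpoint(picture, query): "at" ([x, y, z] in m, in world coordinates, good to about 4 mm: a listed point, or the origin of a listed thing).
The state is a dict: "clock": time; "joint_pos": joint angles; "joint_velocities": joint speeds; "tau": joint torques, N m; "position": TCP position; "ee_rot": TCP orientation; "ft_force": force on the tool from outside, world axes, zero at the start; "torque": the same for the moment, N m; "grip_width": opening from 0.0 (shut) to 1.0 (fully open).
Only numpy, scipy, OpenCV 4.12 (cv2) and the standard library are available. Lean on these libraries where they do the work, as an engineer would, in place of code of your own. Each camera call takes 0.05 s, during which the arm holds its last target. There are 200 camera calls.

TASK

Take the saucepan by its handle, hold it under the lip of the draining chute and raise it so that its rim (not your fingers) lifts the gate by the foot plate, and catch all three cassava chunks in the pan as they slide off, letting none fall beside it. Then lower the pan so the gate drops shut, and set the pan with the chunks in it upright in the middle of the round wooden trivet and let go. Leave the mwiko and the ceramic bowl where they lie.

Things in the scene. Friction and masses are not known exactly. Their poses are not given: they have to be found in the camera images.
- chute: Fixed aluminium trough on green plastic legs. Origin on the worktop straight below the middle of its lip (open lower end), z up. Slopes up from the lip along own +x at 0.45 rad, 245 mm long; chunks slide off to own -x. 100 mm wide inside, 112 outside, walls 50 high. Below it, only the gate's foot plate stands within 80 mm uphill of the lip (then legs). Faces left, more or less turned to the robot.
- chute_lip (a point): Middle of the lip's floor edge, 230 mm above the worktop. Chunks leave it at up to about 0.8 m/s and land 0 to 100 mm ahead of it (own -x of the chute): a pan with its axis about 60 mm ahead of the lip catches them and its far rim reaches under the foot plate. Not listed: a lidded pot (142 mm high) and a green rack (200 mm high) at the far left, a steel cup and a brush near the robot.
- gate (a joint): Lift of the steel gate in m: 0 shut, 0.07 at its stop. Upright plate just inside the lip, a bridge over the trough's walls and two legs (132 mm apart) down outside the trough to a level foot plate. Slides straight up freely, 0.10 kg, falls shut by itself. Chunks slide out when it is up 0.045 to 0.06.
- gate_foot (a point): Middle of the underside of the gate's foot plate, the part to lift from below. The plate is 44 mm along the chute's x (from 8 to 52 mm uphill of the lip), 138 mm across, 4 mm thick; its underside is 135 mm above the worktop when shut and level.
- pan: Loose aluminium saucepan, 0.25 kg. Origin at the centre of its underside, z up. Outer radius 84 mm at the foot, 92 at the rim, 80 high, wall 3, floor 4. Dark wooden handle along own -x, 89 to 214 mm from the pan's axis, 22 wide, 26 high, centred 64 mm above the underside. With the pan's yaw equal to the chute's, the handle points away from the chute.
- pan_grip (a point): Point on the handle's centre line to grip: 142 mm from the pan's axis, 64 mm above its underside.
- pan_rim (a point): Centre of the pan's mouth, 80 mm above its underside.
- trivet: Fixed round wooden trivet, radius 78 mm, 16 mm thick; origin at the centre of its underside, on the worktop.
- trivet_top (a point): Centre of the trivet's upper face, 16 mm above the worktop.
- chunk0: Loose wet chunk of peeled cassava, cream, rounded block 58 x 42 x 36 mm, about 70 g, slippery; at the start it lies on the chute's floor, long side along the slope (nearest the lip of three in a row behind the gate). Origin at the centre of its underside.
- chunk0_mid (a point): Middle of chunk0.
- chunk1: Loose wet chunk of peeled cassava, cream, rounded block 58 x 42 x 36 mm, about 70 g, slippery; at the start it lies on the chute's floor, long side along the slope (the middle one of three in a row behind the gate). Origin at the centre of its underside.
- chunk1_mid (a point): Middle of chunk1.
- chunk2: Loose wet chunk of peeled cassava, cream, rounded block 58 x 42 x 36 mm, about 70 g, slippery; at the start it lies on the chute's floor, long side along the slope (the highest of three in a row behind the gate). Origin at the centre of its underside.
- chunk2_mid (a point): Middle of chunk2.
- mwiko: Bystander: short flat wooden mwiko, 245 mm long along its own x and 12 mm thick, blade 50 mm wide, lying flat; origin on its underside, 140 mm from the handle's end.
- bowl: Bystander: white ceramic bowl, 130 mm wide, 50 mm high; origin at the centre of its underside.
Not all that is in view belongs to the job. Leave any black or green look-alike of the chunk0 alone.

How it is judged:
By the outcome, as a careful person would: the job done as asked, in the order asked, and still so for the second after the job is handed in, with the robot touching nothing.
It also fails if it takes over 59 s, if anything falls off the work surface, if the arm or the gripper's body presses on something with over 40 N, if the wrist force passes 120 N, or if a joint passes its speed limit or range.

## Working session

There is one attempt and no reset: what is moved stays moved. The work goes in short steps, Python scripts to look and compute and a shell command to move; the robot and the scene stay as the last step left them, time stands still between calls to the robot, and variables do not carry over. Pictures are saved under pics/ and viewed, on a budget of 10 in all, crops included, one or two more only if the job needs it, and the job is handed in when it is done.

```bash
mkdir -p pics; cat > h.py <<'E'
import numpy as np, cv2
from workcell import *
from scipy.spatial.transform import Rotation as R
def st():
    o=get_obs(); print('t',round(o['clock'],2),'p',np.round(o['position'],4),'q',np.round(o['ee_rot'],4),'F',np.round(o['ft_force'],1),'g',round(o['grip_width'],3)); print(np.round(R.from_quat(o['ee_rot']).as_matrix(),3).tolist(), 'j',np.round(o['joint_pos'],2))
    return o
def save(c,n): cv2.imwrite('pics/'+n,c['pixels'][:,:,::-1])
E
python3 - <<'E'
from h import *
st()
ims=[]
for n in ('scene','top'):
    c=camera(n); ims.append(c['pixels'])
    print(n,np.round(c['T'],3).tolist())
    for q in ['chute','chute_lip','gate_foot','pan','pan_grip','pan_rim','trivet','trivet_top','chunk0_mid','chunk1_mid','chunk2_mid','mwiko','bowl']:
        print(q,[(np.round(d['at'],3).tolist(),round(d['conf'],2)) for d in pinpoint(c,q)[:3]])
im=np.vstack(ims)
cv2.imwrite('pics/a.png',cv2.resize(im,(400,600))[:,:,::-1])
cv2.imwrite('pics/s.png',ims[0][:,:,::-1]);cv2.imwrite('pics/t.png',ims[1][:,:,::-1])
E
```

```text
t 0.0 p [ 0.1568 -0.6046  0.2415] q [ 7.909e-01 -6.119e-01 -6.000e-04 -4.000e-04] F [-0.6 -0.1  0.2] g 0.997
[[0.251, -0.968, -0.0], [-0.968, -0.251, 0.001], [-0.001, 0.0, -1.0]] j [ 1.29  0.33 -0.06  1.46  0.02  1.35 -0.09]
scene [[-0.247, 0.651, -0.717, 1.257], [0.969, 0.158, -0.19, 0.13], [-0.01, -0.742, -0.67, 0.841], [0.0, 0.0, 0.0, 1.0]]
chute []
chute_lip [([0.598, -0.136, 0.23], 0.75), ([0.533, 0.019, 0.0], 0.5)]
gate_foot [([0.605, -0.17, 0.133], 0.89)]
pan [([0.534, 0.016, 0.004], 0.8), ([0.65, -0.28, 0.318], 0.6)]
pan_grip [([0.511, 0.156, 0.062], 0.57)]
pan_rim [([0.532, 0.014, 0.076], 0.82), ([0.635, -0.223, 0.296], 0.45)]
trivet [([0.502, 0.295, -0.002], 0.6)]
trivet_top [([0.503, 0.297, 0.017], 0.65)]
chunk0_mid [([0.795, -0.136, 0.021], 0.84), ([0.71, -0.417, 0.016], 0.73), ([0.622, -0.176, 0.266], 0.62)]
chunk1_mid [([0.636, -0.22, 0.295], 0.77), ([0.599, -0.137, 0.228], 0.75)]
chunk2_mid [([0.648, -0.276, 0.319], 0.54)]
mwiko []
bowl [([0.767, 0.043, -0.001], 0.7)]
top [[-0.005, -0.996, 0.094, 0.478], [-1.0, 0.005, -0.003, -0.059], [0.003, -0.094, -0.996, 1.459], [0.0, 0.0, 0.0, 1.0]]
chute [([0.604, -0.141, 0.0], 0.71), ([0.648, -0.288, 0.304], 0.59)]
chute_lip [([0.604, -0.137, 0.23], 0.6)]
gate_foot [([0.606, -0.17, 0.139], 0.83), ([0.391, -0.313, 0.001], 0.33)]
pan [([0.533, 0.016, -0.0], 0.89), ([0.602, -0.142, 0.002], 0.55)]
pan_grip [([0.626, -0.185, 0.252], 0.64), ([0.508, 0.157, 0.063], 0.58), ([0.769, 0.034, 0.003], 0.58)]
pan_rim [([0.535, 0.016, 0.081], 0.78)]
trivet [([0.503, 0.294, 0.001], 0.62)]
trivet_top [([0.508, 0.295, 0.015], 0.97), ([0.634, -0.235, 0.278], 0.23)]
chunk0_mid [([0.622, -0.172, 0.267], 0.8), ([0.81, -0.24, 0.019], 0.77), ([0.799, -0.138, 0.018], 0.72)]
chunk1_mid [([0.634, -0.228, 0.295], 0.84)]
chunk2_mid [([0.649, -0.276, 0.318], 0.79)]
mwiko [([0.392, -0.315, 0.001], 0.76)]
bowl [([0.77, 0.035, 0.002], 0.7), ([0.511, 0.156, 0.064], 0.38)]
```

View pics/s.png

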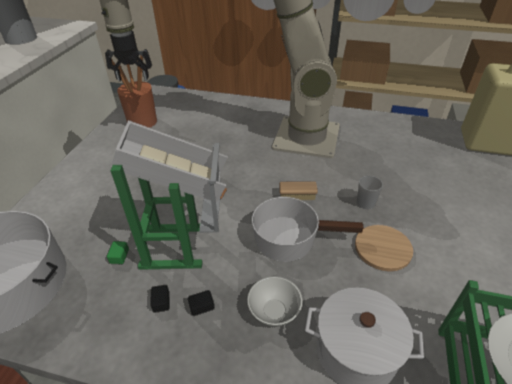

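View pics/t.png

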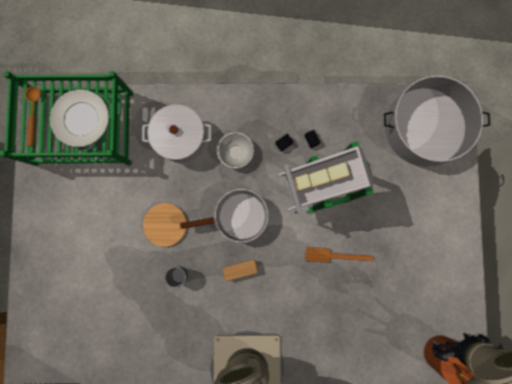

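The scene view shows the pan at about (285,228), its handle pointing right over the trivet at (383,247), and the chute at upper left with three cream chunks. The black and green look-alikes are on the table. The top view agrees: pan (242,215), chute about (330,180), trivet (165,225). Next I'll refine the chute and handle yaw from depth.

```bash
python3 - <<'E'
from h import *
c=camera('top'); K=c['intrinsics'];T=c['T'];z=c['range_z']
v,u=np.mgrid[:384,:512]
P=np.stack([(u-K[0,2])/K[0,0]*z,(v-K[1,2])/K[1,1]*z,z],-1)@T[:3,:3].T+T[:3,3]
def rect(m,n):
    m=m&(z>0); r=cv2.minAreaRect((P[m][:,:2]*1000).astype(np.float32)); print(n,m.sum(),np.round(r[0],1),np.round(r[1],1),round(r[2],1),np.round(cv2.boxPoints(r)).tolist())
reg=(P[...,0]>.5)&(P[...,0]<.75)&(P[...,1]<-.09)&(P[...,1]>-.42)
rect(reg&(P[...,2]>.215),'chute')
g=reg&(P[...,2]>.25)&(P[...,1]>-.18); rect(g,'gate')
for q in ['chute','gate','pan','trivet']:
    for s in silhouettes(c,q)[:2]:
        m=s['pixels']; print(q,s['conf']); rect(m&(P[...,2]>.005),q)
h=(P[...,2]>.05)&(P[...,2]<.1)&(P[...,1]>.115)&(P[...,1]<.3)&(P[...,0]>.42)&(P[...,0]<.6)
rect(h,'handle'); print(P[h][:,2].mean())
r=(P[...,2]>.065)&(P[...,2]<.1)&(P[...,1]>-.1)&(P[...,1]<.11)&(P[...,0]>.42)&(P[...,0]<.64)
print(cv2.minEnclosingCircle((P[r][:,:2]).astype(np.float32)))
k=(P[...,2]>.01)&(P[...,0]<.45)&(P[...,0]>.25)&(P[...,1]>.15)&(P[...,1]<.35); rect(k,'cup'); print(P[k][:,2].max())
t=(P[...,2]>.008)&(P[...,2]<.03)&(P[...,1]>.2)&(P[...,1]<.4)&(P[...,0]>.4)&(P[...,0]<.6);print(cv2.minEnclosingCircle((P[t][:,:2]).astype(np.float32)))
p=(P[...,2]>.03)&(P[...,2]<.2)&(P[...,1]>.1)&(P[...,1]<.7)&(P[...,0]>.55)&(P[...,0]<1); print('pot/rack x,y min',P[p][:,:2].min(0))
E
```

```text
chute 3694 [ 628.4 -239.3] [153.3 244.6] 15.5 [[522.0, -142.0], [587.0, -378.0], [735.0, -337.0], [670.0, -101.0]]
gate 510 [ 603.1 -143.6] [ 72.3 139.6] 89.6 [[533.0, -179.0], [673.0, -180.0], [673.0, -108.0], [534.0, -107.0]]
chute 0.94
chute 3159 [ 652.6 -284.6] [183.8 339.7] 19.6 [[509.0, -155.0], [623.0, -475.0], [796.0, -414.0], [682.0, -94.0]]
chute 0.59
chute 292 [ 631.6 -224.3] [41.1 57.6] 14.7 [[604.0, -202.0], [619.0, -257.0], [659.0, -247.0], [644.0, -191.0]]
gate 0.67
gate 268 [ 607.  -161.3] [140.2  47.9] 17.1 [[533.0, -159.0], [547.0, -205.0], [681.0, -164.0], [667.0, -118.0]]
pan 0.93
pan 1546 [506.   59.1] [181.2 286.6] 33.0 [[352.0, 130.0], [508.0, -110.0], [660.0, -12.0], [504.0, 229.0]]
trivet 0.58
trivet 1372 [507.2 292.7] [145.  151.3] 85.4 [[426.0, 226.0], [577.0, 214.0], [588.0, 359.0], [438.0, 371.0]]
handle 216 [509.2 169.5] [ 22.1 112.8] 9.4 [[489.0, 223.0], [508.0, 112.0], [529.0, 116.0], [511.0, 227.0]]
0.07661222617505531
((0.5345816612243652, 0.018300745636224747), 0.09484740346670151)
cup 395 [385.3 257.4] [190.4  89.7] 27.4 [[280.0, 253.0], [321.0, 174.0], [491.0, 261.0], [449.0, 341.0]]
0.09278232248731744
((0.4983980059623718, 0.30932852625846863), 0.131042942404747)
pot/rack x,y min [0.55204943 0.10091441]
```

```bash
python3 -m creep '[0,0,-4,0,0,-7,8.5, 0,0,-6,0,0,-14,8.5, -4,-2,-6,0,0,-21,8.5, -8,-4,-6,0,0,-28,8.5, -12,-7,-6,0,0,-35,8.5, -16,-9,-6,0,0,-42,8.5, -20,-11,-6,0,0,-49,8.5, -24,-13,-6,0,0,-56,8.5, -28,-15,-6,0,0,-63,8.5, -32,-17,-6,0,0,-70,8.5, -36,-19,-6,0,0,-77,8.5, -40,-22,-6,0,0,-84,8.5]' 120; python3 -c "from h import *;st()"
```

```text
clock: 2.65
position: [0.2563, -0.1992, 0.3024]
ee_rot: [0.997, 0.077, 0.0, 0.001]
ft_force: [2.1, -1.0, 0.8]
grip_width: 0.997
t 2.65 p [ 0.2563 -0.1992  0.3024] q [9.97e-01 7.70e-02 0.00e+00 6.00e-04] F [ 2.1 -1.   0.8] g 0.997
[[0.988, 0.154, 0.0], [0.154, -0.988, -0.001], [-0.0, 0.001, -1.0]] j [ 1.06 -0.38 -0.4   2.02 -0.14  1.48  0.86]
```

```bash
python3 -m creep '[2.5,-2.5,0,0,0,0,8.5, 5,-5,0,0,0,0,8.5, 7.5,-7.5,0,0,0,0,8.5, 10,-10.2,0,0,0,0,8.5, 12.5,-12.8,0,0,0,0,8.5, 15,-15.4,0,0,0,0,8.5, 17.5,-18,0,0,0,0,8.5, 20,-20.5,0,0,0,0,8.5, 22.5,-23,0,0,0,0,8.5, 25,-25.5,0,0,0,0,8.5, 27.5,-28.1,2,0,0,0.5,8.5, 30,-30.7,5,0,0,0.5,8.5, 30.6,-31.3,8,0,0,0.5,8.5, 30.6,-31.3,11,0,0,0.5,8.5, 30.6,-31.3,14,0,0,0.5,8.5, 30.6,-31.3,14,0,0,0.5,8.5, 30.6,-31.3,14,0,0,0.5,8.5]'
python3 - <<'E'
from h import *
st(); c=camera('wrist'); save(c,'w1.png')
for q in ['pan_grip','pan']: print(q,pinpoint(c,q)[:2])
E
```

```text
clock: 4.07
position: [0.5123, 0.1538, 0.1621]
ee_rot: [0.998, 0.07, -0.001, -0.0]
ft_force: [-0.1, 0.4, 0.7]
grip_width: 0.993
t 4.07 p [0.5123 0.1538 0.1621] q [ 0.9975  0.0703 -0.0011 -0.    ] F [-0.1  0.4  0.7] g 0.993
[[0.99, 0.14, -0.002], [0.14, -0.99, -0.0], [-0.002, -0.0, -1.0]] j [ 0.56  0.41 -1.12  1.76  0.39  1.23 -0.53]
pan_grip []
pan [{'at': [0.5311, 0.0167, 0.001], 'conf': 0.88}]
```

View pics/w1.png

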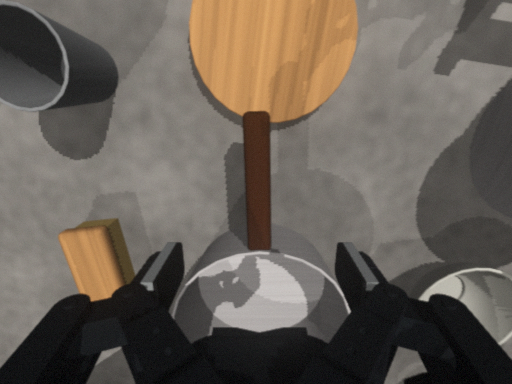

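The wrist view shows the handle running up the middle at columns 245–270, between the open fingers, with the trivet beyond it at (270,50). Lowering and gripping now.

```bash
python3 -m creep '[0,-0.3,3,0,0,-1.4,8.5, -0.1,-0.3,6,0,0,-1.4,8.5, -0.1,-0.3,8.5,0,0,-1.4,8.5, -0.1,-0.3,10,0,0,-1.4,8.5, -0.1,-0.3,10.6,0,0,-1.4,8.5, -0.1,-0.3,10.6,0,0,-1.4,8.5, -0.1,-0.3,10.6,0,0,-1.4,1, -0.1,-0.3,10.6,0,0,-1.4,1, -0.1,-0.3,10.6,0,0,-1.4,1, -0.1,-0.3,10.6,0,0,-1.4,1, -0.1,-0.3,10.6,0,0,-1.4,1, -0.1,-0.3,10.6,0,0,-1.4,1, -0.1,-0.3,10.6,0,0,-1.4,1, -0.1,-0.3,10.6,0,0,-1.4,1, -0.1,-0.3,10.6,0,0,-1.4,1]' 120; python3 -m creep '[0,0,-1,0,0,0,1, 0,0,-2,0,0,0,1, 0,0,-2.5,0,0,0,1, 0,0,-2.5,0,0,0,1, 0,0,-2.5,0,0,0,1, 0,0,-2.5,0,0,0,1]'
python3 - <<'E'
from h import *
st(); 
for n in ['top','scene']:
    c=camera(n); save(c,n+'2.png')
    for q in ['pan_grip','pan','pan_rim']: print(q,[(np.round(d['at'],3),round(d['conf'],2)) for d in pinpoint(c,q)[:2]])
E
```

```text
clock: 5.47
position: [0.5117, 0.1568, 0.0569]
ee_rot: [0.997, 0.082, 0.0, 0.0]
ft_force: [-1.3, -1.3, 6.3]
grip_width: 0.238
clock: 5.97
position: [0.5113, 0.1565, 0.0811]
ee_rot: [0.997, 0.082, -0.0, 0.0]
ft_force: [-0.8, -0.0, -2.2]
grip_width: 0.239
t 5.97 p [0.5113 0.1565 0.0811] q [ 9.966e-01  8.220e-02 -1.000e-04  1.000e-04] F [-0.8 -0.  -2.2] g 0.239
[[0.986, 0.164, -0.0], [0.164, -0.986, -0.0], [-0.0, 0.0, -1.0]] j [ 0.49  0.51 -1.05  1.84  0.5   1.09 -0.59]
pan_grip [(array([0.514, 0.157, 0.091]), 0.98)]
pan [(array([0.533, 0.017, 0.025]), 0.93)]
pan_rim [(array([0.531, 0.015, 0.103]), 0.82), (array([0.531, 0.017, 0.023]), 0.54)]
pan_grip [(array([0.51 , 0.155, 0.085]), 0.63)]
pan [(array([0.533, 0.02 , 0.023]), 0.87), (array([0.504, 0.297, 0.016]), 0.75)]
pan_rim [(array([0.535, 0.016, 0.104]), 0.77), (array([0.533, 0.018, 0.028]), 0.67)]
```

View pics/scene2.png

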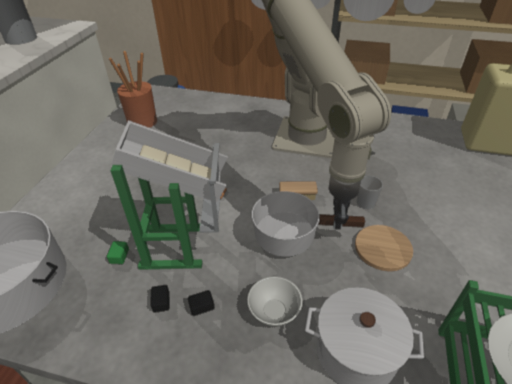

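The pan is held level about 25 mm up, with the handle end at (360,220). Moving it under the lip.

```bash
python3 -m creep '[0.3,1.2,0,0,0,-1,1, 0.6,3,0,0,0,-2,1, 1,5,0,0,0,-3,1, 1.4,7,0,0,0,-4,1, 1.9,9,0,0,0,-5,1, 2.2,10,0,0,0,-5.7,1, 2.3,10.5,0,0,0,-5.7,1, 2.3,10.5,0,0,0,-5.7,1, 2.3,10.5,0,0,0,-5.7,1]'
python3 - <<'E'
from h import *
st(); 
for n in ['top','scene']:
    c=camera(n); save(c,n+'3.png')
    for q in ['pan_grip','pan','pan_rim','gate_foot','chute_lip']: print(q,[(np.round(d['at'],3),round(d['conf'],2)) for d in pinpoint(c,q)[:2]])
E
```

```text
clock: 7.12
position: [0.551, 0.0577, 0.0813]
ee_rot: [0.991, 0.132, -0.0, -0.0]
ft_force: [0.5, -0.1, -2.6]
grip_width: 0.239
t 7.12 p [0.551  0.0577 0.0813] q [ 9.913e-01  1.318e-01 -1.000e-04 -3.000e-04] F [ 0.5 -0.1 -2.6] g 0.239
[[0.965, 0.261, -0.0], [0.261, -0.965, 0.001], [-0.0, -0.001, -1.0]] j [ 0.65  0.55 -1.04  1.79  0.53  1.11 -0.31]
pan_grip []
pan [(array([ 0.587, -0.08 ,  0.023]), 0.56)]
pan_rim [(array([ 0.588, -0.08 ,  0.102]), 0.86)]
gate_foot [(array([ 0.606, -0.174,  0.139]), 0.73)]
chute_lip [(array([ 0.6  , -0.139,  0.23 ]), 0.85)]
pan_grip [(array([0.55 , 0.058, 0.086]), 0.89)]
pan [(array([ 0.588, -0.077,  0.024]), 0.61)]
pan_rim [(array([ 0.606, -0.173,  0.133]), 0.66), (array([ 0.586, -0.08 ,  0.104]), 0.62)]
gate_foot [(array([ 0.608, -0.174,  0.134]), 0.82)]
chute_lip [(array([ 0.6  , -0.138,  0.229]), 0.9)]
```

View pics/scene3.png

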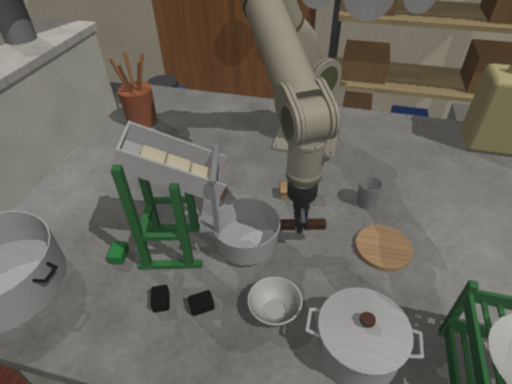

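The pan is under the lip at (248,232) with its far rim below the foot plate. Raising it now.

```bash
python3 -m creep '[0,0,-1,0,0,0,1, 0,0,-2,0,0,0,1, 0,0,-2.7,0,0,0,1, 0,0,-3.3,0,0,0,1, 0,0,-4,0,0,0,1, 0,0,-4.8,0,0,0,1, 0,0,-5.6,0,0,0,1, 0,0,-6.4,0,0,0,1, 0,0,-7.2,0,0,0,1, 0,0,-7.9,0,0,0,1, 0,0,-8.3,0,0,0,1, 0,0,-8.4,0,0,0,1, 0,0,-8.4,0,0,0,1, 0,0,-8.4,0,0,0,1, 0,0,-8.4,0,0,0,1, 0,0,-8.4,0,0,0,1, 0,0,-8.4,0,0,0,1, 0,0,-8.4,0,0,0,1]'
python3 - <<'E'
from h import *
st(); ims=[]
for n in ['top','scene']:
    c=camera(n); ims.append(c['pixels'][130:290,150:400] if n=='scene' else c['pixels'][110:270,170:420])
    for q in ['pan','pan_rim','gate_foot','chunk0_mid','chunk1_mid','chunk2_mid']: print(q,[(np.round(d['at'],3),round(d['conf'],2)) for d in pinpoint(c,q)[:3]])
cv2.imwrite('pics/4.png',cv2.resize(np.vstack(ims),None,fx=1.8,fy=1.8)[:,:,::-1])
E
```

```text
clock: 9.22
position: [0.5511, 0.0569, 0.1649]
ee_rot: [0.991, 0.132, -0.0, -0.0]
ft_force: [-0.5, -0.4, -3.4]
grip_width: 0.236
t 9.22 p [0.5511 0.0569 0.1649] q [ 9.913e-01  1.318e-01 -4.000e-04 -1.000e-04] F [-0.5 -0.4 -3.4] g 0.236
[[0.965, 0.261, -0.001], [0.261, -0.965, 0.0], [-0.001, -0.0, -1.0]] j [ 0.71  0.46 -1.12  1.71  0.43  1.25 -0.24]
pan [(array([ 0.582, -0.058,  0.074]), 0.73)]
pan_rim [(array([ 0.586, -0.081,  0.151]), 0.89)]
gate_foot [(array([ 0.608, -0.173,  0.14 ]), 0.64)]
chunk0_mid [(array([ 0.574, -0.025,  0.116]), 0.64), (array([ 0.803, -0.139,  0.016]), 0.61), (array([ 0.808, -0.238,  0.019]), 0.53)]
chunk1_mid [(array([ 0.59 , -0.074,  0.092]), 0.49)]
chunk2_mid [(array([ 0.592, -0.079,  0.136]), 0.49)]
pan [(array([ 0.584, -0.057,  0.077]), 0.74)]
pan_rim [(array([ 0.589, -0.079,  0.151]), 0.74)]
gate_foot [(array([ 0.608, -0.172,  0.136]), 0.81)]
chunk0_mid [(array([ 0.711, -0.417,  0.013]), 0.93), (array([ 0.573, -0.025,  0.113]), 0.86), (array([ 0.811, -0.237,  0.021]), 0.81)]
chunk1_mid [(array([ 0.592, -0.07 ,  0.095]), 0.77)]
chunk2_mid [(array([ 0.6  , -0.12 ,  0.125]), 0.92), (array([ 0.599, -0.138,  0.231]), 0.41)]
```

View pics/4.png

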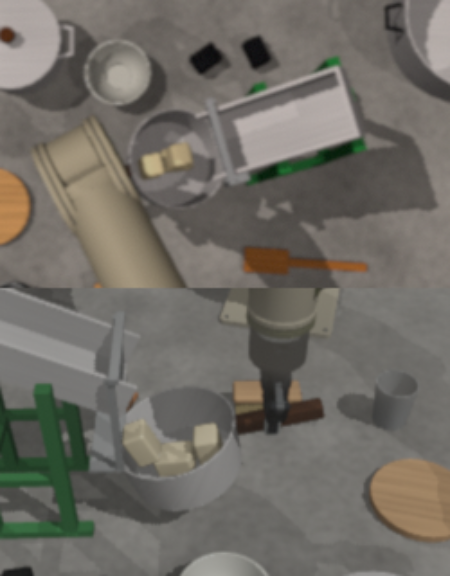

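All three chunks are in the pan and the gate looks shut, but the pan has slipped about 16° nose-down in the grip. I'll lower it gently while rotating it back to level.

```bash
python3 -m creep '[0,0,0.5,0,0,0,1, 0,0,1.2,0,0,0,1, 0,0,2,-1,0,0,1, 0,0,2.8,-2.5,0,0,1, 0,0,3.6,-4,0,0,1, 0,0,4.4,-5.5,0,0,1, 0,0,5.2,-7,0,0,1, 0,0,6,-8.5,0,0,1, 0,0,6.8,-10,0,0,1, 0,0,7.6,-11.5,0,0,1, 0,0,8.2,-13,0,0,1, 0,0,8.4,-14.5,0,0,1, 0,0,8.4,-16,0,0,1, 0,0,8.4,-16,0,0,1, 0,0,8.4,-16,0,0,1]' 120
cat > look.py <<'E'
from h import *
import sys
st(); ims=[]
for n in ['top','scene']:
    c=camera(n); ims.append(c['pixels'][130:290,150:400] if n=='scene' else c['pixels'][110:270,120:370])
    for q in ['pan','pan_rim','gate_foot','chunk0_mid','chunk1_mid','chunk2_mid']: print(q,[(np.round(d['at'],3).tolist(),round(d['conf'],2)) for d in pinpoint(c,q)[:3] if d['at'][0]<.7])
cv2.imwrite('pics/'+sys.argv[1],cv2.resize(np.vstack(ims),None,fx=1.8,fy=1.8)[:,:,::-1])
E
python3 look.py 5.png
```

```text
clock: 11.17
position: [0.5513, 0.0577, 0.0811]
ee_rot: [0.982, 0.131, 0.018, 0.138]
ft_force: [0.8, -0.9, -4.5]
grip_width: 0.239
t 11.17 p [0.5513 0.0577 0.0811] q [0.9816 0.1312 0.0185 0.1378] F [ 0.8 -0.9 -4.5] g 0.239
[[0.965, 0.252, 0.072], [0.263, -0.928, -0.266], [0.0, 0.275, -0.961]] j [ 0.43  0.51 -0.95  1.82  0.75  1.19 -0.55]
pan [([0.587, -0.08, 0.025], 0.58), ([0.507, 0.291, 0.015], 0.19)]
pan_rim [([0.588, -0.078, 0.108], 0.73)]
gate_foot [([0.608, -0.173, 0.136], 0.63)]
chunk0_mid [([0.577, -0.034, 0.059], 0.66)]
chunk1_mid [([0.595, -0.09, 0.046], 0.71)]
chunk2_mid [([0.593, -0.09, 0.034], 0.62), ([0.602, -0.137, 0.089], 0.55)]
pan [([0.586, -0.078, 0.024], 0.97)]
pan_rim [([0.588, -0.076, 0.105], 0.87)]
gate_foot [([0.606, -0.171, 0.134], 0.63)]
chunk0_mid []
chunk1_mid [([0.592, -0.086, 0.052], 0.56)]
chunk2_mid [([0.606, -0.141, 0.089], 0.89)]
```

View pics/5.png

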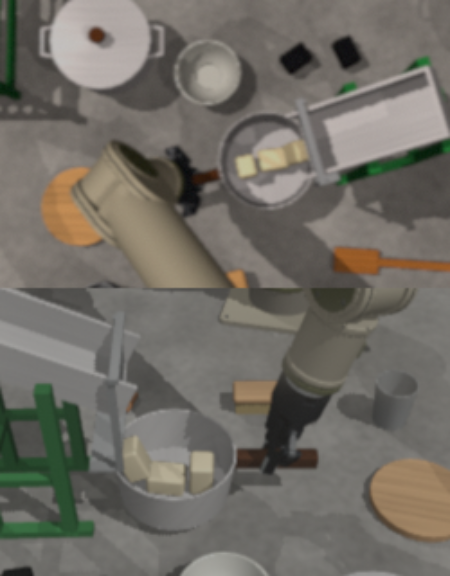

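The pan is level and stable with three chunks inside, and the gate is shut. Carrying it to the trivet gently.

```bash
python3 -m creep '[0,-0.6,-0.2,0,0,0,1, 0,-1.5,-0.4,0,0,0,1, 0,-3,-0.9,0,0,0,1, 0,-4.8,-1.4,0,0,0,1, 0.1,-6.7,-2.1,0,0,0,1, 0.3,-8.7,-2.9,0,0,0,1, 0.4,-10.8,-3.7,0,0,0,1, 0.5,-13,-4.6,0,0,0,1, 0.7,-15.2,-5.4,0,0,0,1, 0.8,-17.4,-6.2,0,0,0,1, 1,-19.6,-7.1,0,0,0,1, 1.1,-21.8,-8,0,0,0,1, 1.2,-24,-8.8,0,0,0,1, 1.4,-26.2,-9.7,0,0,0,1, 1.6,-28.4,-10.5,0,0,0,1, 1.7,-30.6,-11.4,0,0,0,1, 1.8,-32.6,-12.1,0,0,0,1, 1.9,-34.3,-12.8,0,0,0,1, 2,-35.5,-13.2,0,0,0,1, 2,-35.9,-13.4,0,0,0,1]' 120
python3 look.py 6.png; python3 - <<'E'
from h import *
c=camera('top'); save(c,'6b.png')
E
```

```text
clock: 13.53
position: [0.4686, 0.4343, 0.1111]
ee_rot: [0.982, 0.132, 0.018, 0.137]
ft_force: [0.9, 0.1, -5.3]
grip_width: 0.237
t 13.53 p [0.4686 0.4343 0.1111] q [0.9815 0.1323 0.0183 0.1368] F [ 0.9  0.1 -5.3] g 0.237
[[0.964, 0.255, 0.072], [0.265, -0.928, -0.264], [-0.0, 0.273, -0.962]] j [-0.32  0.77 -0.95  1.4   0.77  1.53 -1.06]
pan [([0.503, 0.301, 0.06], 0.69)]
pan_rim [([0.504, 0.301, 0.14], 0.81)]
gate_foot [([0.605, -0.171, 0.136], 0.69)]
chunk0_mid [([0.495, 0.344, 0.086], 0.66)]
chunk1_mid [([0.51, 0.291, 0.074], 0.44), ([0.512, 0.287, 0.059], 0.3)]
chunk2_mid [([0.522, 0.246, 0.118], 0.64)]
pan [([0.51, 0.294, 0.058], 0.66), ([0.606, -0.173, 0.132], 0.56)]
pan_rim [([0.507, 0.296, 0.134], 0.56)]
gate_foot [([0.605, -0.172, 0.137], 0.8)]
chunk0_mid [([0.601, -0.137, 0.228], 0.74)]
chunk1_mid [([0.514, 0.287, 0.08], 0.7)]
chunk2_mid [([0.522, 0.237, 0.119], 0.62), ([0.512, 0.287, 0.082], 0.31)]
```

View pics/6b.png

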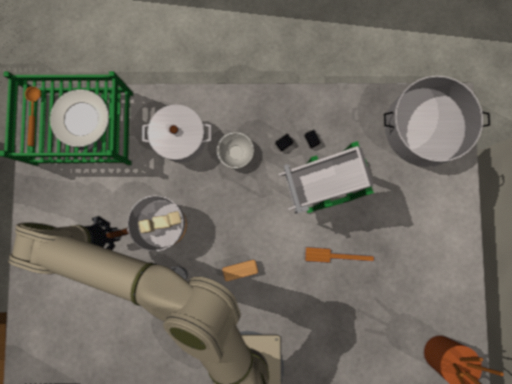

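The pan with its three chunks is over the trivet at (157,222), with nothing spilled. Lowering.

```bash
python3 -m creep '[0,-0.1,0.6,0,0,0,1, 0,-0.3,1.4,0,0,0,1, 0,-0.5,2.2,0,0,0,1, 0,-0.7,2.8,0,0,0,1, 0,-0.8,3.3,0,0,0,1, 0,-0.8,3.4,0,0,0,1, 0,-0.8,3.4,0,0,0,1]' 120; python3 -m creep '[0,0,0.1,0,0,0,1, 0,-0.1,0.2,0,0,0,1, 0,-0.1,0.3,0,0,0,1, 0,-0.1,0.4,0,0,0,1, 0,-0.1,0.4,0,0,0,1]'
python3 - <<'E'
from h import *
st()
for n in ['top','scene']:
    c=camera(n)
    for q in ['pan','pan_rim']: print(q,[(np.round(d['at'],3).tolist(),round(d['conf'],2)) for d in pinpoint(c,q)[:2]])
E
```

```text
clock: 14.87
position: [0.4712, 0.4291, 0.0757]
ee_rot: [0.982, 0.131, 0.018, 0.138]
ft_force: [0.2, -0.6, -4.0]
grip_width: 0.237
clock: 15.28
position: [0.4714, 0.4295, 0.0726]
ee_rot: [0.982, 0.131, 0.019, 0.138]
ft_force: [-0.6, 0.3, -1.4]
grip_width: 0.239
t 15.28 p [0.4714 0.4295 0.0726] q [0.9817 0.1305 0.0186 0.1377] F [-0.6  0.3 -1.4] g 0.239
[[0.965, 0.251, 0.073], [0.261, -0.928, -0.266], [0.001, 0.275, -0.961]] j [-0.32  0.8  -0.93  1.43  0.8   1.47 -1.08]
pan [([0.506, 0.295, 0.018], 0.94)]
pan_rim [([0.506, 0.293, 0.098], 0.75)]
pan [([0.509, 0.296, 0.019], 0.66)]
pan_rim [([0.508, 0.292, 0.097], 0.84)]
```

```bash
python3 -m creep '[0,0,0.1,0,0,0,1, 0,-0.05,0.2,0,0,0,1, 0,-0.05,0.2,0,0,0,1]'; python3 -m creep '[0,0,0,0,0,0,3, 0,0,0,0,0,0,4, 0,0,0,0,0,0,5, 0,0,0,0,0,0,6, 0,0,0,0,0,0,6, 0,0,0,0,0,0,6, 0,0,-1,0,0,0,6, 0,0,-2.5,0,0,0,6, 0,0,-4.5,0,0,0,6, 0,0,-7,0,0,0,6, 0,0,-10,0,0,0,6, 0,0,-13,0,0,0,6, 0,0,-15,0,0,0,6, 0,0,-15,0,0,0,6]'; python3 look.py 7.png
python3 - <<'E'
from h import *
c=camera('top'); d=camera('scene')
cv2.imwrite('pics/7b.png',np.hstack([c['pixels'][:,:400],d['pixels'][:,112:]])[:,:,::-1])
E
```

```text
clock: 15.83
position: [0.4713, 0.4301, 0.0719]
ee_rot: [0.982, 0.131, 0.019, 0.137]
ft_force: [-3.2, 2.2, 12.4]
grip_width: 0.236
clock: 17.0
position: [0.4596, 0.4722, 0.2206]
ee_rot: [0.982, 0.131, 0.021, 0.135]
ft_force: [-1.2, 0.6, 0.3]
grip_width: 0.703
t 17.0 p [0.4596 0.4722 0.2206] q [0.9819 0.1311 0.0205 0.1348] F [-1.2  0.6  0.3] g 0.703
[[0.965, 0.252, 0.076], [0.263, -0.929, -0.259], [0.005, 0.27, -0.963]] j [-0.4   0.72 -0.97  1.21  0.73  1.72 -1.02]
pan [([0.506, 0.292, 0.015], 0.89)]
pan_rim [([0.506, 0.291, 0.095], 0.8)]
gate_foot [([0.607, -0.175, 0.138], 0.87), ([0.513, 0.287, 0.036], 0.58)]
chunk0_mid [([0.496, 0.336, 0.047], 0.47)]
chunk1_mid [([0.512, 0.286, 0.034], 0.58)]
chunk2_mid [([0.523, 0.238, 0.076], 0.48)]
pan [([0.509, 0.294, 0.019], 0.67), ([0.509, 0.292, 0.093], 0.26)]
pan_rim [([0.507, 0.295, 0.093], 0.91)]
gate_foot [([0.605, -0.174, 0.134], 0.7)]
chunk0_mid [([0.498, 0.333, 0.051], 0.72)]
chunk1_mid [([0.512, 0.291, 0.038], 0.81)]
chunk2_mid [([0.524, 0.237, 0.076], 0.85), ([0.499, 0.335, 0.049], 0.29)]
```

View pics/7b.png

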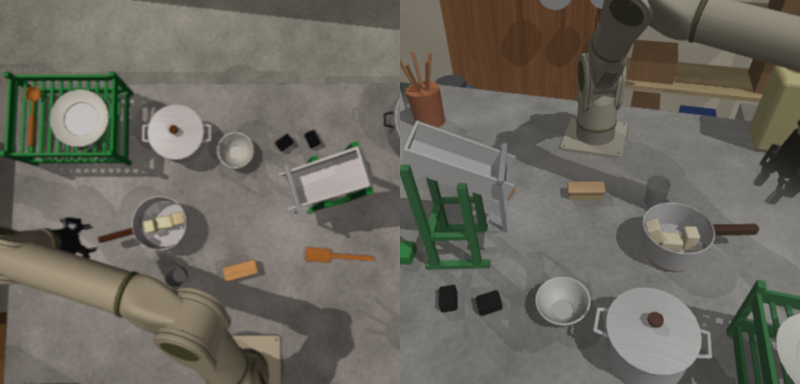

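The pan is upright on the trivet with three chunks inside. The gate is shut, the gripper is clear, and the mwiko and bowl haven't moved.

```bash
python3 -c "
from workcell import *
print(hand_in())"
```

```text
the job is handed in; nothing more can be done
None
```

The job is done and handed in at about 17 s of the 59 s allowed. All three cassava chunks are in the saucepan, which is standing on the trivet.

**What I did:** I took the pan by its handle and held it under the chute lip with its axis about 60 mm ahead. I raised it so its rim lifted the gate by the foot plate, and all three chunks slid into the pan. Then I lowered it, carried it to the trivet, set it down and let go.

**Pan slipped in the grip:** by the time I looked after the lift, the pan had tipped about 16° nose-down in the fingers, so the rim had already let the gate fall shut before I started lowering. Nothing spilled. I brought the pan back level while lowering it and it held level on the way to the trivet.

**Last checks:**
- **Pan:** its axis reads about (0.507, 0.293) and the trivet centre about (0.505, 0.295), so it is centred to within a few mm. It is level, with its underside at the height of the trivet's top.
- **Chunks:** all three show inside the pan. One is standing tilted against the wall, but it is inside the rim.
- **Gate:** shut, with the foot plate read at 0.134–0.138 m.
- **Bystanders:** the mwiko and bowl look unmoved in the pictures.
- **Forces:** the gripper is clear and touching nothing. The highest force reading I saw was about 13 N, at set-down. Readings come only at the end of each move.

No check failed or disagreed by more than the detectors' few mm.

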